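# Steady the swinging drop hook and hang the pattern on it

## Robot

A 7-joint arm with a two-finger parallel gripper is mounted at the origin on the work surface. World frame = base frame: x ahead of the robot, y to its left, z up, the work surface at z = 0. Lengths are in mm, angles in rad, forces in N, time in s.
With the tool pointing down it reaches from about 400 to 850 mm from the base axis. Payload 10.4 kg.
Tool frame: the origin (TCP) lies at the centre of the arm's flange, where the gripper is bolted on; the fingertips stand 182 mm ahead of it and the grasp point (between the pads) lies 164 mm ahead of it; z points along the fingers, y is the line along which they close (so a half turn about z gives the same grasp; the last joint's range is limited). The gripper opens to 87 mm and grips with 3 to 60 N. Pads are 19 mm wide; open, the fingers measure 117 mm over their backs; the gripper's body (75 mm by 190 mm) begins 51 mm behind the grasp point.
Start: joints at [1.317, 0.332, -0.065, 1.46, 0.022, 1.35, -0.088], TCP at [142.986, -608.43, 404.776] pointing down, gripper open.
Joint ranges: [-2.6, 2.6], [-0.5, 2.12], [-1.47, 1.34], [0.16, 2.42], [-1.27, 4.41], [0.06, 2.06], [-2.6, 2.6]. Speed limits (rad/s): [2.22, 2.22, 2.79, 2.79, 3.14, 3.14, 3.14].

## Interface

Orientations are given as a unit quaternion [w, x, y, z].
In Python, from station import bot gives the robot as it stands. Calls block until the motion is done:
- bot.movep(position, orientation): joint-space move of the TCP to a pose.
- bot.move_linear(position, rotation=None, speed=150): straight line of the TCP; rotation=None keeps the orientation; speed is the mean speed in mm/s.
- bot.move_j(angles): joint-space move.
- bot.open_gripper() and bot.grab(effort=None): open the fingers fully, or close them until they stop; effort is the grip in N (None keeps the last).
- bot.hold(seconds).
- bot.solve_ik(position, orientation): joint angles nearest the present ones, or None.
- bot.get_state(): the state.
- bot.capture(name): name is "side" or "top"; returns the picture (480x640x3 uint8, red, green, blue); there is no depth.
- bot.get_calibration(name): a dict with "camera_matrix" (3x3 intrinsics, pixels), "extrinsics" (4x4, takes a point from camera to world coordinates). Camera axes: x right, y down, z forward; pixel columns grow to the right and rows downward; lengths in mm; the calibration is good to about 2 mm. A picture is of the moment at which its call begins. get_calibration takes no time and is no camera call.
A pose or a line that the arm cannot do raises bot.IKError and nothing moves.
- bot.close_job(): hands the job in; it is judged then, once.
The state is a dict: "time": time; "joint_pos": joint angles; "joint_velocities": joint speeds; "joint_efforts": joint torques, N m; "position": TCP position; "eef_rot": TCP orientation; "force": force on the tool from outside, world axes, zero at the start; "ft_torque": the same for the moment, N m; "grip_width": finger opening in mm; "grasp_force": force on a finger pad.
Only numpy, scipy, OpenCV 4.12 (cv2) and the standard library are available. Lean on these libraries where they do the work, as an engineer would, in place of code of your own. Each camera call takes 0.05 s, during which the arm holds its last target. There are 200 camera calls.

## Task

The hook of the drying stand is swinging. Calm it with a light touch from one side, without gripping or knocking it, until it hangs still for a good second, then take the plywood house-front pattern by its chimney, bring the hook in through the slot in its side and lower it gently until the notch at the top of the slot rests on the hook and the hook carries it. Only then let go, so that the pattern hangs upright and almost without swinging, and leave the glue, the tub and the hammer where they are.

Things in the scene. Friction and masses are not known exactly. Their poses are not given: they have to be found in the camera images.
- stand: Fixed wooden drying stand. Origin on the table right below the hook's pivot; x points away from the robot. In its frame: 20 mm thick base from x = 30 to 200 mm, 160 mm wide; 35 mm square post at x = 150 mm, 340 mm high; boom 30 mm wide, underside at 312 mm, from the post to x = 0, where the steel hook hangs. Hook and stand must not feel more than 15 N.
- pivot (a point): Hook's pivot, fixed, 300 mm above the stand's origin, axes as the stand. Plumb, the hook is an 18 mm sleeve down to 90 mm below the pivot, then a 10 mm bar: shank at x = 0, then a level foot from x = 0 to -150 mm, its end turned up 14 mm at x = -158 mm. The foot bar's middle is 160 mm below the pivot give or take 7 mm (adjustable shank, not measured): feel for the seating height.
- swing (a joint): Swing of the hook in rad: 0 is plumb, positive moves the foot to the stand's +y, stops at +-0.6. It starts swinging 0.18 to 0.32 rad either way. The hook weighs 0.36 kg; untouched it swings at about 1.3 Hz for minutes, and left quietly at plumb it stays still. A finger pushing it a little past plumb keeps it leaning on the finger by its weight.
- pattern: Loose plywood house-front pattern, 0.24 to 0.42 kg, upright. Origin: centre of its underside, z up. Dark wood foot 36 x 110 x 22 mm (x, y, z); board 12 mm thick along x, 110 mm wide along y up to z = 100 mm, 80 mm wide to z = 113 mm, then the chimney to z = 155 mm. Its centre of mass is near z = 38 mm.
- chimney (a point): Middle of the chimney, the place to grip: 12 mm thick along x, 40 mm wide along y, from 21 mm below to 21 mm above this point, which is 134 mm above the pattern's origin. Axes as the pattern.
- seat (a point): Middle of the top of the hanging notch, 87 mm above the pattern's origin, axes as the pattern. The slot goes through the board: open at the +y edge, 34 mm high (12 to 46 mm below this point), running in to a back wall at y = -9 mm; at its inner end the notch, 18 mm wide (y -9 to 9 mm), rises 12 mm to this point. The hook's foot bar goes in at the +y edge and ends up in the top of the notch.
- glue: White glue bottle, 58 mm across, 160 mm high, origin at its base. Leave it alone.
- tub: White open plastic tub, 100 mm across, 80 mm high, origin at its base. Leave it alone.
- hammer: Hammer lying on the bench. Leave it alone.
Not all that is in view belongs to the job. Of the things that look like the pattern, the middle-sized one is meant.

How it is judged (in metres and radians):
On the way, in this order (a step that is already met when the one before it is completed fails the run):
1. the hook is steadied: within 0.2 rad of plumb and slower than 0.25 rad/s for 0.5 s, the pattern's notch not yet on it (value of joint swing between -0.2 and 0.2 rad and velocity of joint swing between -0.25 and 0.25 rad/s and contact force between stand and pattern below 1.2 N), for 0.5 s.
2. the pattern is lowered until it bears on the hook with over 1.2 N before the fingers let go of it (contact force between stand and pattern above 1.2 N and contact force between the fingers and pattern above 1 N), for 0.2 s.
At the end, for the whole second after the job is handed in: The pattern hangs by its notch on the hook's foot bar (seat 30 to 150 mm out from the pivot, within 30 mm sideways, 142 to 168 mm below it), bearing over 1.2 N, upright within 0.2 rad, slower than 0.08 m/s; hook within 0.12 rad of plumb, under 0.35 rad/s (contact force between stand and pattern above 1.2 N and x of seat in the frame of pivot between -0.15 and -0.03 m and y of seat in the frame of pivot between -0.03 and 0.03 m and z of seat in the frame of pivot between -0.168 and -0.142 m and angle between pattern's own z axis and vertical below 0.2 rad and linear speed of pattern below 0.08 m/s and value of joint swing between -0.12 and 0.12 rad and velocity of joint swing between -0.35 and 0.35 rad/s); the robot touches nothing.
It fails at once if hook or stand loaded with more than 15 N: knocked, gripped, pressed down hard or dropped on (contact force between stand and anything else above 15 N).
It fails at once if the glue moved more than 30 mm (distance of glue from where it was at the start of the episode above 0.03 m).
It fails at once if the tub moved more than 30 mm (distance of tub from where it was at the start of the episode above 0.03 m).
It fails at once if the hammer moved more than 30 mm (distance of hammer from where it was at the start of the episode above 0.03 m).
It also fails if it takes over 72 s, if anything falls off the work surface, if the arm or the gripper's body presses on something with over 40 N, if the wrist force passes 120 N, or if a joint passes its speed limit or range.

## Working session

There is one attempt and no reset: what is moved stays moved. The work goes in short steps, each a Python script; the robot and the scene stay as the last script left them, time stands still between calls to the robot, and variables do not carry over. Pictures are saved under pics/ and viewed, at most 10 in all, crops included, and the job is handed in when it is done.

```bash
ls; mkdir -p pics; python3 - <<'E'
from station import bot
import cv2
for n in("side","top"):
    cv2.imwrite(f"pics/{n}0.png",bot.capture(n)[...,::-1]); c=bot.get_calibration(n); print(n,c["camera_matrix"],c["extrinsics"])
s=bot.get_state();print(s)
E
```

```text
pics
side [[499.60369589   0.         309.17069739]
 [  0.         499.60369589 244.25245665]
 [  0.           0.           1.        ]] [[-8.00429517e-01 -3.21401713e-01  5.05977793e-01  9.21263394e+00]
 [-5.99415119e-01  4.34455573e-01 -6.72272170e-01  7.09029837e+02]
 [-3.75544460e-03 -8.41397227e-01 -5.40404111e-01  7.41878656e+02]
 [ 0.00000000e+00  0.00000000e+00  0.00000000e+00  1.00000000e+00]]
top [[571.94122871   0.         323.71854869]
 [  0.         571.94122871 245.23594456]
 [  0.           0.           1.        ]] [[-2.20596133e-02 -9.97053100e-01  7.34744106e-02  4.22971521e+02]
 [-9.99744627e-01  2.16391636e-02 -6.51362403e-03  1.29318260e+01]
 [ 4.90450424e-03 -7.35993353e-02 -9.97275831e-01  1.51524692e+03]
 [ 0.00000000e+00  0.00000000e+00  0.00000000e+00  1.00000000e+00]]
{'time': 0.1, 'joint_pos': array([ 1.31736648,  0.33280168, -0.06474663,  1.46086513,  0.0215897 ,
        1.34991891, -0.08849993]), 'joint_velocities': array([ 0.00023286,  0.00165711,  0.00281116, -0.00306458, -0.00143832,
       -0.0002156 ,  0.00067109]), 'joint_efforts': array([ 1.43254223e-03, -6.24542928e+01,  2.48132151e-02, -3.90714562e+01,
       -6.14120392e-02,  3.67009384e-02,  2.91379763e-05]), 'position': array([ 142.99548481, -608.29618815,  404.03411426]), 'eef_rot': array([-6.42418504e-04,  9.93343351e-01,  1.15189262e-01, -9.19900612e-05]), 'force': array([ 0.77166026, -0.60155527, -0.55565972]), 'ft_torque': array([-0.02179937, -0.00522603,  0.00273452]), 'grasp_force': 0.0, 'grip_width': 87.3505518855369}
```

View pics/side0.png

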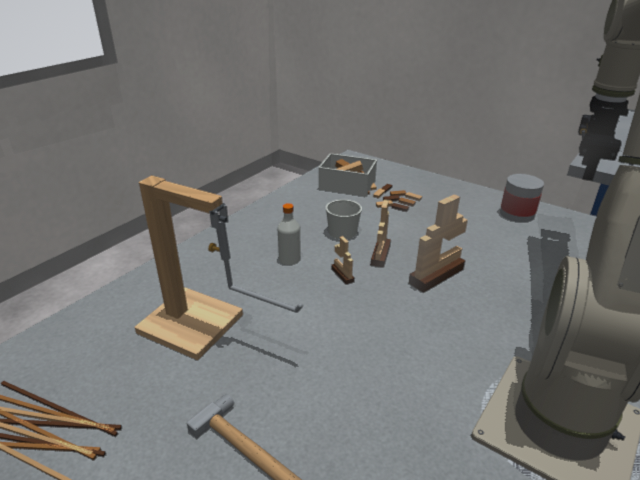

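View pics/top0.png

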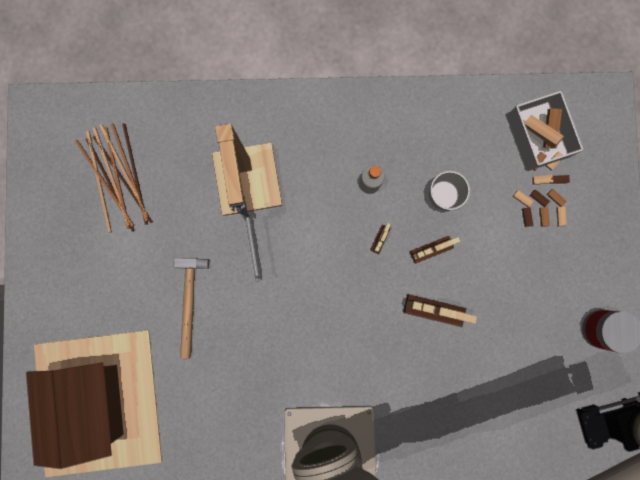

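The side view shows the stand (hook foot tip near (298,307)) and three patterns, the middle one at (382,235). In the top view the hook tip is at (257,276), the middle pattern at (434,250), the glue at (372,178) and the tub at (449,190). I'll zoom in on these.

```bash
python3 - <<'E'
import cv2,numpy as np
s=cv2.imread("pics/side0.png");t=cv2.imread("pics/top0.png")
r=lambda im,x,y,w,h:cv2.resize(im[y:y+h,x:x+w],(400,300),interpolation=cv2.INTER_CUBIC)
a=np.vstack([np.hstack([r(s,350,195,100,75),r(t,400,220,80,60)]),np.hstack([r(s,200,185,120,135),r(t,200,190,120,90)])])
cv2.imwrite("pics/crop1.png",a)
E
```

```text
(no output)
```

View pics/crop1.png

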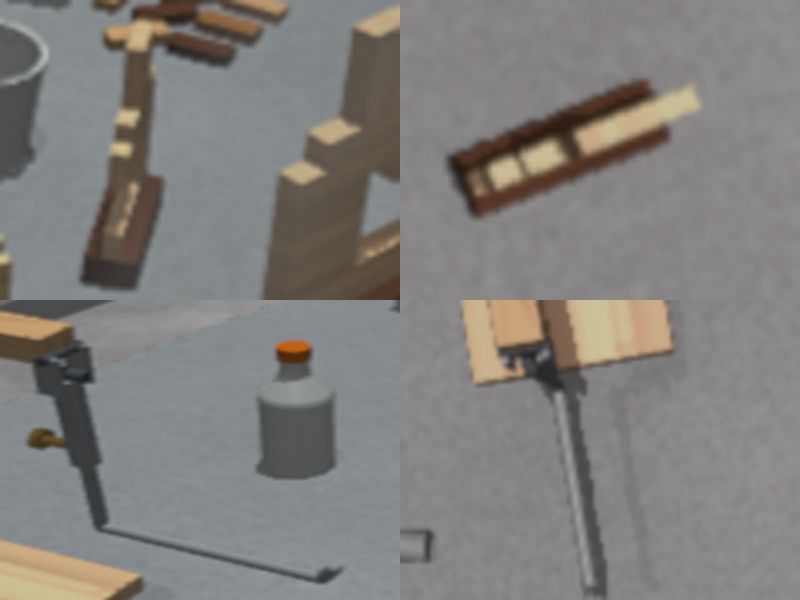

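Crops: the middle pattern's foot has top-view corners near (411,251), (415,263), (450,237) and (454,247). The slot lip, a light strip, shows at its near (+y world) end in the side view. Next: corner measurements with checks.

```bash
cat > geo.py <<'E'
import numpy as np,cv2
from station import bot
C={n:bot.get_calibration(n) for n in("side","top")}
def ray(n,p):
    K,E=np.array(C[n]["camera_matrix"]),np.array(C[n]["extrinsics"])
    return E[:3,3],E[:3,:3]@np.linalg.solve(K,[p[0],p[1],1.])
def onz(n,p,z):
    o,d=ray(n,p);return o+d*(z-o[2])/d[2]
def tri(ps,pt):
    o1,d1=ray("side",ps);o2,d2=ray("top",pt)
    A=np.stack([d1,-d2],1);k=np.linalg.lstsq(A,o2-o1,rcond=None)[0]
    a,b=o1+d1*k[0],o2+d2*k[1];return (a+b)/2,np.linalg.norm(a-b)
def proj(n,X):
    K,E=np.array(C[n]["camera_matrix"]),np.array(C[n]["extrinsics"])
    q=K@(E[:3,:3].T@(np.asarray(X)-E[:3,3]));return q[:2]/q[2]
E
python3 - <<'E'
from geo import *
np.set_printoptions(precision=1,suppress=True)
I={n:cv2.imread(f"pics/{n}0.png") for n in("side","top")}
def sub(n,pts,w=3):
    return cv2.cornerSubPix(cv2.cvtColor(I[n],cv2.COLOR_BGR2GRAY),np.float32(pts).reshape(-1,1,2),(w,w),(-1,-1),(3,30,.01)).reshape(-1,2)
bt=sub("top",[(272,144),(280,206),(217,215)]);bs=sub("side",[(195,352),(242,312),(137,325)])
print("base top",bt,[onz("top",p,20) for p in bt]);print("base side",bs,[onz("side",p,20) for p in bs])
# foot: dark-brown mask in top, filled with the board by closing
h=cv2.cvtColor(I["top"],cv2.COLOR_BGR2HSV)[225:275,400:475]
m=((h[...,2]<90)&(h[...,1]>90)).astype(np.uint8)
m=cv2.morphologyEx(m,cv2.MORPH_CLOSE,np.ones((7,7)))
c=max(cv2.findContours(m,0,2)[0],key=cv2.contourArea)+[[400,225]]
B=cv2.boxPoints(cv2.minAreaRect(c.astype(np.float32)));W=np.array([onz("top",p,22) for p in B])
print("foot box",B,W[:,:2],"c",W.mean(0),"sides",np.linalg.norm(np.diff(W,axis=0),axis=1))
# light wood of board, top
l=((h[...,2]>140)&(h[...,1]>50)).astype(np.uint8)
for k in cv2.findContours(l,0,2)[0]:
    if len(k)>4: print("light top",cv2.boundingRect(k+[[400,225]]),cv2.minAreaRect((k+[[400,225]]).astype(np.float32)))
# zoomed side views with grid coords
r=lambda im,x,y,w,h:cv2.resize(im[y:y+h,x:x+w],(400,600),interpolation=cv2.INTER_CUBIC)
cv2.imwrite("pics/crop2.png",np.hstack([r(I["side"],360,195,50,75),r(I["top"],205,120,90,135)]))
E
```

```text
base top [[270.7 142.5]
 [281.  204. ]
 [217.  215. ]] [array([809.6, 137.9,  20. ]), array([644.5, 113.3,  20. ]), array([618.9, 281.9,  20. ])]
base side [[195.7 353.6]
 [241.5 309. ]
 [134.6 327.2]] [array([625.2, 269.1,  20. ]), array([646.3, 114.1,  20. ]), array([788.1, 293.6,  20. ])]
foot box [[410.2 250.9]
 [448.1 235.8]
 [452.7 247.3]
 [414.8 262.5]] [[ 513.1 -222.8]
 [ 550.8 -323.7]
 [ 520.2 -334.6]
 [ 482.6 -233.9]] c [ 516.7 -278.7   22. ] sides [107.7  32.5 107.6]
light top (418, 248, 15, 10) ((424.75860595703125, 252.39654541015625), (5.0137739181518555, 14.484235763549805), 68.19859313964844)
light top (435, 238, 25, 13) ((447.0344543457031, 243.586181640625), (5.199469566345215, 24.8831729888916), 68.19859313964844)
```

View pics/crop2.png

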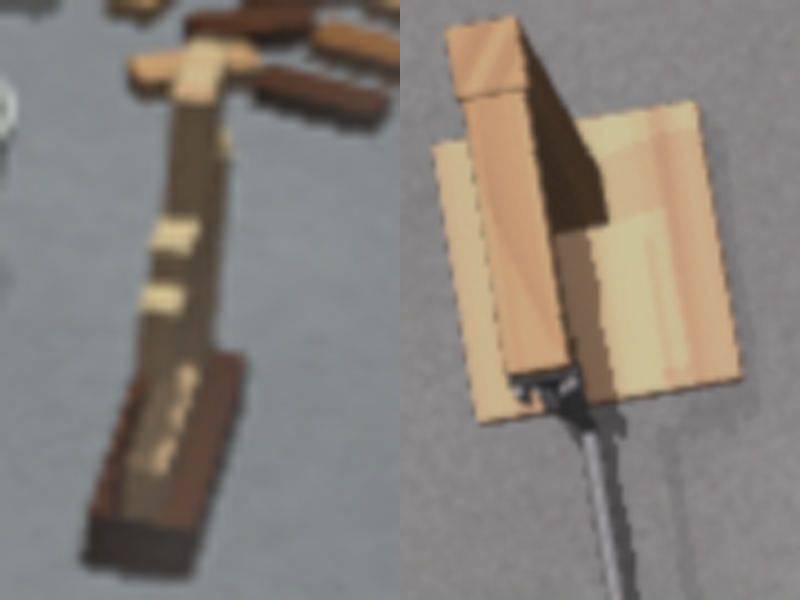

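The crop confirms the slot lip at the near end, at side (379–384, 241–254). The chimney top's near edge is at side (384.2,207.2). The stand base corners are at top (282.2,205.5), (222.5,215.2), (271.4,143) and (212.4,153).

```bash
python3 - <<'E'
from geo import *
np.set_printoptions(precision=1,suppress=True)
q=lambda x,y:(205+(x-400)/4.444,120+y/4.444)
P={k:onz("top",q(*v),20) for k,v in dict(rb=(743,380),lb=(478,423),rt=(695,102),lt=(433,147)).items()}
print(P)
X=(P["rt"]-P["rb"]+P["lt"]-P["lb"])[:2];y1=np.arctan2(X[1],X[0])
Y=(P["lb"]-P["rb"]+P["lt"]-P["rt"])[:2];y2=np.arctan2(-Y[0],Y[1]);print("yaw",y1,y2,"len",np.linalg.norm(X)/2,np.linalg.norm(Y)/2)
yaw=(y1+y2)/2;ux=np.array([np.cos(yaw),np.sin(yaw)]);c=sum(P.values())[:2]/4
piv=c-115*ux;print("yaw %.4f"%yaw,"pivot",piv)
bm=[onz("top",q(505,378),342),onz("top",q(578,368),342)];print("boom end mid",(bm[0]+bm[1])/2,np.linalg.norm(bm[0]-bm[1]))
print("base side cam rb,lb", onz("side",(241.5,311),20),onz("side",(195.5,353),20))
# pattern
t,e=tri((384.25,207.2),(436,248.4));print("chimney near edge",t,e)
o=np.array([516.7,-278.7]);pyaw=np.arctan2(37.7,100.9);print("pyaw %.4f"%pyaw)
uy=np.array([-np.sin(pyaw),np.cos(pyaw)])
for n,y,z in(("chim near",20,155),("chim far",-20,155),("eave near",55,100),("lip near",55,41),("lip in",-9,41),("eave80 near",40,113)):
    w=np.r_[o+uy*y,z];print(n,w,"side",proj("side",w),"top",proj("top",w))
E
```

```text
{'rb': array([640.4, 110.2,  20. ]), 'lb': array([618.1, 267.4,  20. ]), 'rt': array([808.4, 136.1,  20. ]), 'lt': array([784.4, 292.7,  20. ])}
yaw 0.15190364780204835 0.14656790448450788 len 169.09157507022755 158.55334230213228
yaw 0.1492 pivot [599.1 184.5]
boom end mid [598.9 182.9 342. ] 34.193033799847605
base side cam rb,lb [641.6 119.1  20. ] [626.6 268.2  20. ]
chimney near edge [ 510.  -263.2  156.4] 0.5969445693816837
pyaw 0.3576
chim near [ 509.7 -260.   155. ] side [383.8 208.3] top [434.5 248.5]
chim far [ 523.7 -297.4  155. ] side [386.3 200.9] top [449.9 242.3]
eave near [ 497.4 -227.2  100. ] side [379.7 234.6] top [417.1 255.2]
lip near [ 497.4 -227.2   41. ] side [378.  254.6] top [413.2 256.5]
lip in [ 519.9 -287.1   41. ] side [382.2 241.5] top [436.1 247.3]
eave80 near [ 502.7 -241.2  113. ] side [381.1 227. ] top [423.6 252.6]
```

Everything checks out: chimney top z 156 (text: 155), foot 108×33 (text: 110×36), boom end within 2 mm of the pivot and the lip where expected. Now the calming touch, from the −y side.

```bash
cat >> geo.py <<'E'
YAW=.1492;PIV=np.array([599.,183.8])
Q=lambda a:[0,np.cos(a/2),np.sin(a/2),0]
R2=lambda a:np.array([[np.cos(a),-np.sin(a)],[np.sin(a),np.cos(a)]])
def S(x,y,z): return list(PIV+R2(YAW)@[x,y])+[z]   # stand frame -> world
E
python3 - <<'E'
from geo import *
bot.grab(20)
bot.movep(S(-115,-120,460),Q(YAW));print(bot.get_state()["time"])
bot.move_linear(S(-115,-105,304),speed=150)
bot.move_linear(S(-115,-80,304),speed=60)
s=bot.get_state();print(s["time"],s["position"],S(-115,-80,304),s["force"],s["grip_width"])
f0=s["force"]
for y in np.arange(-77,-11,3.):
    bot.move_linear(S(-115,y,304),speed=6);s=bot.get_state();print(y,"%.2f"%s["time"],(s["force"]-f0).round(2))
for i in range(4):
    cv2.imwrite(f"pics/calm{i}.png",bot.capture("top")[...,::-1]);bot.hold(.15)
cv2.imwrite("pics/calmS.png",bot.capture("side")[...,::-1])
I=[cv2.imread(f"pics/calm{i}.png") for i in range(4)]
print([int(cv2.absdiff(I[0],i).max()) for i in I],bot.get_state()["time"])
r=lambda im,x,y,w,h:cv2.resize(im[y:y+h,x:x+w],(400,600),interpolation=cv2.INTER_CUBIC)
cv2.imwrite("pics/crop3.png",np.hstack([r(I[3],210,180,80,120),r(cv2.imread("pics/calmS.png"),220,200,100,150)]))
E
```

```text
4.275
6.0333 [497.10873981  87.82235445 303.9976109 ] [np.float64(497.16937954744185), np.float64(87.59436223252277), 304] [-0.47790911  0.30029755 -0.49217325] 0.47894291987009174
-77.0 6.68 [ 0.68 -0.64  1.25]
-74.0 7.33 [ 0.42 -0.22  0.76]
-71.0 7.98 [ 1.14 -0.02  1.8 ]
-68.0 8.63 [ 0.1  -0.08  0.66]
-65.0 9.28 [ 0.94 -0.39  0.49]
-62.0 9.93 [ 0.56 -1.18  0.69]
-59.0 10.58 [-0.39 -0.38 -0.4 ]
-56.0 11.23 [-0.57 -0.06  0.37]
-53.0 11.88 [ 0.3  -0.55  0.35]
-50.0 12.53 [ 1.21 -0.17  0.61]
-47.0 13.18 [ 0.9  -0.15  0.45]
-44.0 13.83 [1.76 0.38 0.67]
-41.0 14.48 [1.22 0.6  0.51]
-38.0 15.13 [0.36 0.3  0.43]
-35.0 15.78 [ 1.29 -0.59  0.41]
-32.0 16.43 [0.35 0.18 0.34]
-29.0 17.08 [ 0.96 -1.26  0.51]
-26.0 17.73 [-0.01 -0.08  0.28]
-23.0 18.38 [ 0.2  -0.72 -0.05]
-20.0 19.03 [ 0.19 -0.83  1.02]
-17.0 19.68 [ 1.88 -0.21 -0.27]
-14.0 20.33 [ 0.49 -0.19  0.51]
[0, 42, 24, 59] 21.1833
```

View pics/crop3.png

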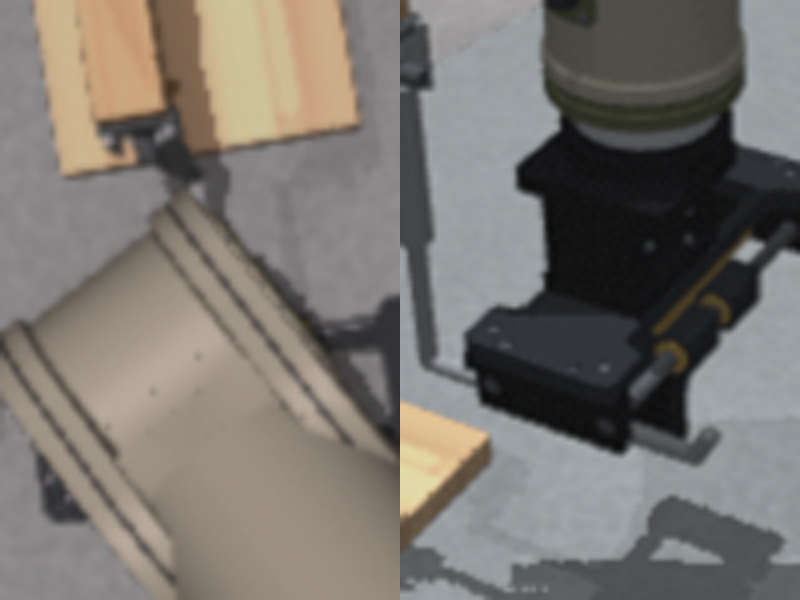

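The hook hangs near plumb, with its tip at side (~308,304). I'll check that it's still, retract slowly and check again.

```bash
cat >> geo.py <<'E'
def still(n=7,dt=.1):
    "crop of side view around hook tip: phase shift vs first frame"
    F=[]
    for i in range(n):
        F.append(cv2.cvtColor(bot.capture("side"),cv2.COLOR_RGB2GRAY).astype(np.float32)[290:320,296:318]);bot.hold(dt)
    return [np.round(cv2.phaseCorrelate(F[0],f,cv2.createHanningWindow(F[0].shape[::-1],cv2.CV_32F))[0],2).tolist() for f in F]
E
python3 - <<'E'
from geo import *
print(still(5))
bot.move_linear(S(-115,-32,304),speed=8)
print(still(5));print(bot.get_state()["time"])
bot.move_linear(S(-115,-110,304),speed=90)
I=bot.capture("side");T=bot.capture("top")
print(still(7));print(bot.get_state()["time"])
cv2.imwrite("pics/freeS.png",I[...,::-1]);cv2.imwrite("pics/freeT.png",T[...,::-1])
r=lambda im,x,y,w,h:cv2.resize(im[y:y+h,x:x+w,::-1],(400,600),interpolation=cv2.INTER_CUBIC)
cv2.imwrite("pics/crop4.png",np.hstack([r(T,220,190,60,90),r(I,220,200,100,150)]))
E
```

```text
[[-0.0, -0.0], [-0.06, -0.05], [0.32, -0.29], [0.32, -0.16], [-0.0, -0.12]]
[[0.0, 0.0], [-0.38, 0.05], [-0.2, 0.16], [-0.32, 0.06], [-0.42, 0.11]]
25.0833
[[0.0, 0.0], [-0.04, -0.13], [0.06, -0.47], [-0.01, -0.42], [0.03, -0.39], [0.04, -0.39], [0.05, -0.4]]
27.25
```

View pics/crop4.png

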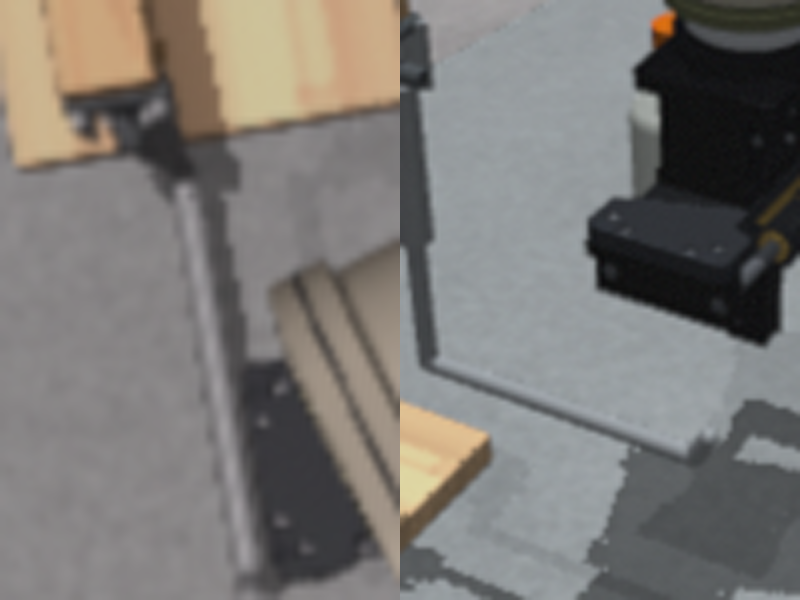

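The hook hangs still; bar end at side (294,313.5) and top (257,276). Next: triangulate the bar and fetch the pattern.

```bash
python3 - <<'E'
from geo import *
np.set_printoptions(precision=1,suppress=True)
def st(w): return np.r_[R2(YAW).T@(w[:2]-PIV),w[2]]
e,g=tri((294,313.5),(257.2,275.8));print("bar end stand",st(e),g)
for p in((247.75,217.75),(252.5,246.5)):print("bar on z140",st(onz("top",p,143)))
k,g=tri((227.7,290.),(247.0,213.5));print("corner?",st(k),g)
pa=.3576;o=[516.9,-280.]
bot.open_gripper()
bot.move_linear(S(-115,-130,400),speed=200)
bot.movep(o+[400],Q(pa))
bot.move_linear(o+[301.],speed=100)
bot.grab(30);s=bot.get_state();print(s["time"],s["position"],s["grip_width"],s["grasp_force"],s["force"])
bot.move_linear(o+[330.],speed=60);bot.hold(.3)
s=bot.get_state();print(s["time"],s["position"],s["grip_width"],s["grasp_force"],s["force"])
T=bot.capture("top");I=bot.capture("side")
r=lambda im,x,y,w,h:cv2.resize(im[y:y+h,x:x+w,::-1],(400,300),interpolation=cv2.INTER_CUBIC)
cv2.imwrite("pics/crop5.png",np.hstack([r(T,380,200,120,90),r(I,330,150,160,120)]))
E
```

```text
bar end stand [-146.     3.1  140.2] 0.1223527124978934
bar on z140 [ -4.1   2.6 143. ]
bar on z140 [-74.7   2.5 143. ]
corner? [  5.7   2.3 138.8] 3.1478978640236983
32.6 [ 516.9 -280.2  301. ] 39.569818194846626 29.982347859913716 [ 0.5 -1.1 -0.9]
33.5333 [ 516.8 -280.   329.7] 39.58335854142554 29.97906163262087 [-0.2 -0.5 -4.1]
```

View pics/crop5.png

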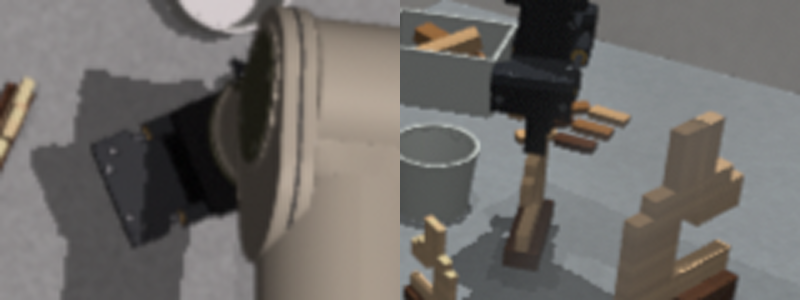

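Grasped cleanly: 39.6 mm wide, about 3.5 N. The bar is measured at stand y≈2.5, z≈140. I'll carry the pattern over and insert it.

```bash
python3 - <<'E'
from geo import *
np.set_printoptions(precision=2,suppress=True)
o=[516.9,-280.]
bot.move_linear(o+[480.],speed=160)
bot.movep(S(-115,-130,480),Q(YAW))
bot.move_linear(S(-115,-125,383),speed=120);bot.hold(.2)
s=bot.get_state();print(s["time"],s["position"],s["force"],s["grip_width"])
print(still(3,.15))
bot.move_linear(S(-115,-45,383),speed=60);s=bot.get_state();print(s["time"],s["force"])
cv2.imwrite("pics/ins0.png",bot.capture("side")[...,::-1])
bot.move_linear(S(-115,2.5,383),speed=25);s=bot.get_state();print(s["time"],s["force"],s["position"])
I=bot.capture("side");J=cv2.imread("pics/ins0.png")[...,::-1]
r=lambda im,x,y,w,h:cv2.resize(im[y:y+h,x:x+w,::-1],(400,400),interpolation=cv2.INTER_CUBIC)
cv2.imwrite("pics/crop6.png",np.hstack([r(J,210,200,130,130),r(I,210,200,130,130)]))
E
```

```text
37.0833 [504.03  43.12 383.56] [-0.22 -0.09 -3.44] 39.67045266294848
[[0.0, -0.0], [0.44, 0.45], [0.44, 0.71]]
39.1667 [-0.03  0.22 -3.75]
41.2667 [-0.03  0.07 -3.62] [484.95 169.03 382.98]
```

View pics/crop6.png

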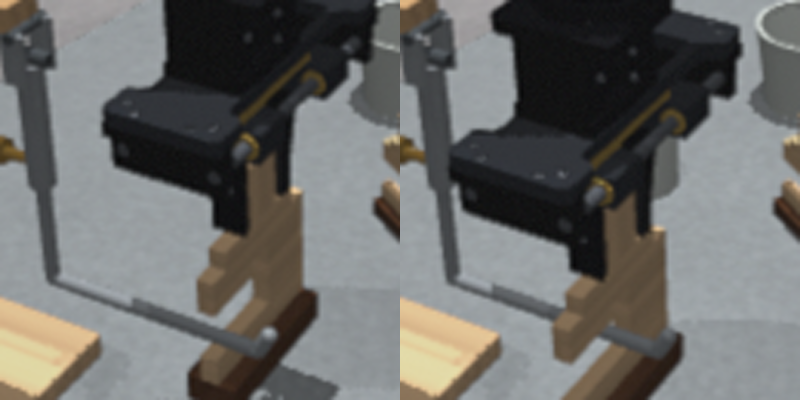

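The bar passes through the slot (right crop, board crossing at about (575,330)) with no contact force. Now lowering by feel.

```bash
python3 - <<'E'
from geo import *
np.set_printoptions(precision=2,suppress=True)
def F():
    v=[]
    for _ in range(4): v.append(bot.get_state()["force"]);bot.hold(.03)
    return np.mean(v,0)
bot.move_linear(S(-115,2.5,369),speed=20);bot.hold(.15);f0=F();print(bot.get_state()["time"],f0)
z=369.
while z>350:
    z-=.5;bot.move_linear(S(-115,2.5,z),speed=10);f=F()-f0
    if f[2]>.7: print(z,f)
    if f[2]>3.2: break
s=bot.get_state();print(z,s["time"],s["position"],s["grip_width"],s["grasp_force"],F()-f0)
I=bot.capture("side")
cv2.imwrite("pics/crop7.png",cv2.resize(I[200:330,210:340,::-1],(520,520),interpolation=cv2.INTER_CUBIC))
E
```

```text
42.45 [-0.02 -0.09 -2.98]
356.5 [-0.1   0.04  1.48]
356.0 [-0.15  0.5   5.61]
356.0 52.4167 [485.04 169.31 356.31] 39.578184576497556 29.98628776433179 [0.49 0.12 6.6 ]
```

View pics/crop7.png

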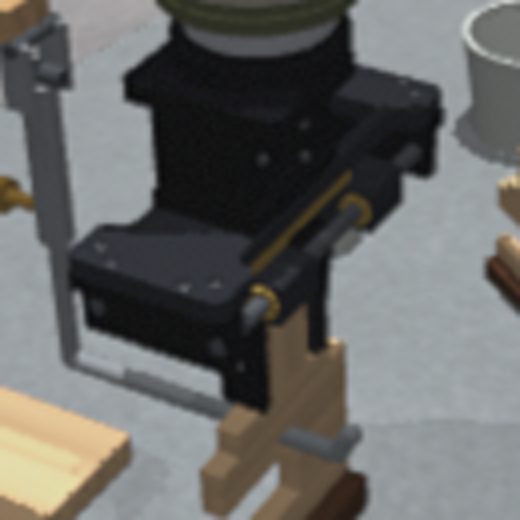

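The bar is seated in the notch above the slot; contact came at TCP 356.3, which puts the seat about 158 mm below the pivot. I'll ease the extra press slightly, release and withdraw.

```bash
python3 - <<'E'
from geo import *
bot.move_linear(S(-115,2.5,356.25),speed=5);bot.hold(.2)
s=bot.get_state();print(s["time"],s["force"])
bot.open_gripper();bot.hold(.2);s=bot.get_state();print(s["time"],s["force"],s["grip_width"])
bot.move_linear(S(-115,2.5,440),speed=70)
print(bot.get_state()["time"],still(4,.2))
I=bot.capture("side");print(bot.get_state()["time"])
cv2.imwrite("pics/crop8.png",cv2.resize(I[180:340,190:350,::-1],(520,520),interpolation=cv2.INTER_CUBIC))
E
```

```text
53.05 [1.93633714 0.24620736 3.72958399]
54.275 [ 0.06013163  0.10673603 -0.04351444] 87.08311875633223
55.625 [[0.0, 0.0], [-0.29, 0.0], [-0.44, 0.27], [-0.2, 0.05]]
56.675
```

View pics/crop8.png

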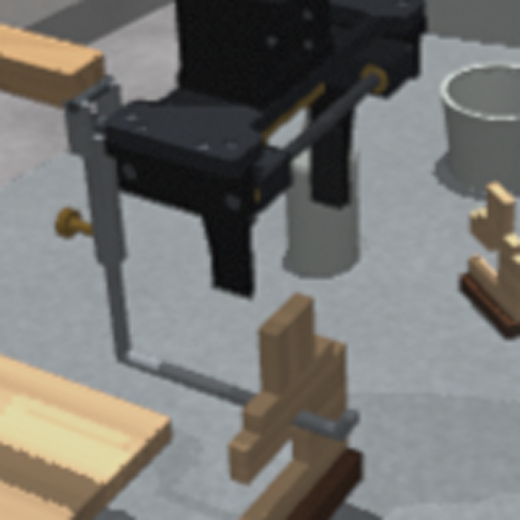

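The pattern hangs upright and still on the hook, with the gripper clear. Handing in.

```bash
python3 -c "
from geo import *
print(still(4,.2));print(bot.close_job())"
```

```text
[[-0.0, -0.0], [-0.16, 0.12], [-0.05, 0.09], [0.3, -0.03]]
the job is handed in; nothing more can be done
None
```

I calmed the hook, hung the middle-sized pattern by its notch so it hung upright and still with the gripper clear, and handed the job in at about 58 s of the allowed 72 s; no verdict was returned.

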